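# Nudge a bracket home in the checking gauge

## Task

Pick up the push stick and, with the stick and not the fingers, gently nudge the steel bracket along the checking gauge and under its bridge until its nose meets the stop hidden underneath, without knocking the bracket or shifting the stop. Then lay the stick down flat on the bench and leave the ring caps and the loose brackets where they are.

Things in the scene. Friction and masses are not known exactly. Their poses are not given: they have to be found in the camera images.
- gauge: Checking gauge bolted to the bench: aluminium bed 260 x 110 x 10, two rails 58 apart. Origin: centre of its underside, on the bench; x = push direction. For x -130 to 0 the rails are 8 high above the bed, the lane open above; for x 0 (mouth) to 130 a steel bridge, underside 17 above the bed, top 37 above the bench, covers it, with a thumb slot 24 wide from x 0 to 60. Too tight for fingers.
- stop (a joint): How far the stop has been shoved along the gauge's x from its setting, in m; 0 at the start. The stop: steel block 24 long, 50 wide, 13 high on the bed under the bridge, out of sight, its face anywhere from x = 85 to 105 of the gauge. Only a magnet holds it: a push of 18 N or more shifts it.
- stop_face (a point): The middle of the stop's face, at bed height; x axis as the gauge's.
- bracket: The bracket to check, lying in the gauge's lane (1 mm play each side): pressed steel tray 70 long (x), 56 wide, 14 high, 0.18 to 0.29 kg; web 4 thick, flanges up both sides and across the tail (x = -35, the end to push), open at the nose (x = 35). Origin: centre of underside; x axis along the gauge's x. Nose starts 5 to 35 short of the mouth; when home its tail is 15 to 35 inside.
- bracket_nose (a point): The middle of the bracket's nose, at its underside, 35 ahead of its origin.
- stick: Push stick lying flat on the bench: 240 long, 0.13 kg. Origin: middle of its length, at its flat underside; x axis points to the blade's tip. Wooden grip block from x = -120 to -30, 26 wide, 34 high; nylon blade from x = -30 to 120, 16 wide, 10 high, its underside in line with the block's. It balances at x = -47.
- spare_1: A like bracket lying loose on the bench; leave it.
- spare_2: Another like bracket lying loose on the bench; leave it.
- cap_1: Bright metal ring cap, 90 across, 33 high; leave it.
- cap_2: A like ring cap; leave it.
- cap_3: A like ring cap; leave it.

How it is judged:
By the outcome, as a careful person would: the job done as asked, in the order asked, and still so for the second after the job is handed in, with the robot touching nothing.
It also fails if it takes over 58 s, if anything falls off the work surface, if the arm or the gripper's body presses on something with over 40 N, if the wrist force passes 120 N, or if a joint passes its speed limit or range.

## Robot

A 6-joint arm with a two-finger parallel gripper is mounted at the origin on the work surface. World frame = base frame: x ahead of the robot, y to its left, z up, the work surface at z = 0. Lengths are in mm, angles in degrees, forces in N, time in s.
With the tool pointing down it reaches from about 350 to 850 mm from the base axis. Payload 8.1 kg.
Tool frame: the origin (TCP) lies at the very end of the fingers, on their centre line; the grasp point (between the pads) lies r.tcp_to_grasp behind it (r.tcp_to_grasp is the distance from the TCP to the grasp point, in mm); z points along the fingers, y is the line along which they close (so a half turn about z gives the same grasp; the last joint's range is limited). The gripper opens to 85 mm and grips with 20 to 120 N. Pads are 22 mm wide; open, the fingers measure 114 mm over their backs; the gripper's body (76 mm by 85 mm) begins 54 mm behind the grasp point. The pads swing forward as they close: fully open they stand 13 mm farther back than shut.
Start: joints at [64.664, 7.471, 85.268, -0, 87.261, -4.893], TCP at [209.545, 562.224, 231.292] pointing down, gripper open.
Joint ranges: [-169.43, 169.43], [-51.17, 129.36], [1.28, 143.12], [-76.62, 256.62], [0, 156.53], [-152.29, 152.29]. Speed limits (degrees/s): [136.94, 136.94, 159.86, 180, 180, 180].

## Interface

Orientations are given as [roll, pitch, yaw] about the fixed x, y, z axes, in that order (R = Rz(yaw) Ry(pitch) Rx(roll)).
In Python, from bench import sense, viewer, order, r gives the robot as it stands.
- The arm moves only by the tool carry_out, never from a script. Its argument "increments" is one flat list of numbers, 7 for each row, row after row: the shift along the tool's x, y, z as a fraction of full scale, then the turn, a rotation vector about the tool's x, y, z as a fraction of full scale, then the opening, from -1 (shut) to 1 (fully open). A call has exactly 10 rows; each row is the pose to reach, as a shift and turn from the pose commanded when the call began, along the tool's axes at that moment, turning the shorter way round; what a row does not reach only later rows make up. Full scale, the value 1, is 400 mm for a shift and 2 pi rad for a turn. A row lasts 1/8 s, in which the tool goes at most 62.5 mm and 10.7 degrees, less where a joint would pass 70% of its speed; a pose out of reach is approached as far as the arm can. A call with a number of a shift or a turn outside -1 to 1 is refused whole. A call with a gripper value outside its range is refused whole. The fingers move at their own pace and stop on an object; "force" is the grip in N (left out, the last holds). Time passes only in rows, so rows that repeat a pose let the fingers close, or fill a call up. It gives the time, the measured TCP pose, the force, the opening and the grip force at its end, in the units of the state.
- sense(): the state, without advancing time (a new reading comes with each control period).
- viewer.snapshot(name): name is "scene" or "top" or "wrist"; returns the picture (480x640x3 uint8, red, green, blue); there is no depth.
- viewer.get_calibration(name): a dict with "fx", "fy", "cx", "cy" (pixels), "k1" (the pictures are not rectified: a ray, as slopes to the right and down, at radius r is drawn at 1 + k1 r^2 times it, then the intrinsics apply), "R" (3x3) and "t" (3): a world point X has camera coordinates R X + t. Camera axes: x right, y down, z forward; pixel columns grow to the right and rows downward; lengths in mm; the calibration is good to about 2 mm. A picture is of the moment at which its call begins: read the wrist's pose just before it. get_calibration takes no time and is no camera call; for the wrist camera it gives the pose at the moment of the call.
- order.hand_in(): hands the job in; it is judged then, once.
The state is a dict: "time": time; "joint_pos": joint angles; "qd": joint speeds; "joint_efforts": joint torques, N m; "tool_pos": TCP position; "tcp_rot": TCP orientation; "ft_force": force on the tool from outside, world axes, zero at the start; "wrist_torque": the same for the moment, N m; "finger_gap": finger opening in mm; "grip_force": force on a finger pad.
Only numpy, scipy, OpenCV 4.12 (cv2) and the standard library are available. Lean on these libraries where they do the work, as an engineer would, in place of code of your own. Each camera call takes 0.05 s, during which the arm holds its last target. There are 200 camera calls.

## Working session

There is one attempt and no reset: what is moved stays moved. The work goes in short steps, Python scripts to look and compute and a tool call to move; the robot and the scene stay as the last step left them, time stands still between calls to the robot, and variables do not carry over. Pictures are saved under pics/ and viewed, at most 10 in all, crops included, and the job is handed in when it is done.

Besides the shell and the picture viewer there is one more tool, called after "Emit:" as name(argument=value, ...), one argument or row to a line, values as JSON. carry_out: Moves the arm, as the interface text tells. Its arguments: {"type":"object","properties":{"increments":{"type":"array"},"force":{"type":"number"}},"required":["increments"]}

```bash
ls; mkdir -p pics; python3 - <<'E'
from bench import sense, viewer, order, r
import cv2
print(sense(), r.tcp_to_grasp)
for n in ("scene","top"):
    cv2.imwrite(f"pics/{n}0.png", viewer.snapshot(n)[:,:,::-1]); print(n,viewer.get_calibration(n))
E
```

```text
pics
{'time': 0.0, 'joint_pos': array([ 6.46616578e+01,  7.51599728e+00,  8.53299611e+01, -1.35687248e-03,
        8.72610678e+01, -4.89507710e+00]), 'qd': array([-0.07710648,  0.13380819, -0.02335222,  0.00698751,  0.05776634,
       -0.04742483]), 'joint_efforts': array([ 1.09252476e-03, -5.69419527e+01, -5.00542867e+01, -4.03195872e-04,
        1.54509838e-02,  2.23633413e-05]), 'tool_pos': array([209.33715416, 561.70662756, 230.22862516]), 'tcp_rot': array([-1.79893249e+02, -7.78241995e-03,  1.59556794e+02]), 'ft_force': array([-0.43337305,  0.00045649,  0.2412624 ]), 'wrist_torque': array([ 0.01031026,  0.03831669, -0.01592661]), 'grip_force': 0.0, 'finger_gap': 85.66984458211275} 18.700000000000003
scene {'fx': 454.1468440864391, 'fy': 454.1468440864391, 'cx': 318.8220348484662, 'cy': 240.57287646573207, 'k1': -0.02847452925838313, 'R': array([[ 0.37109464,  0.92855983, -0.00808733],
       [ 0.69076363, -0.28186002, -0.66588328],
       [-0.62059196,  0.24151928, -0.7460121 ]]), 't': array([-208.75858117, -385.12180275, 1317.49854534])}
top {'fx': 447.77865843999297, 'fy': 447.77865843999297, 'cx': 319.6116333975453, 'cy': 241.1233272909002, 'k1': 0.027014004615934315, 'R': array([[-0.02308784, -0.99973254,  0.00133925],
       [-0.99648628,  0.02290495, -0.08056341],
       [ 0.08051118, -0.00319458, -0.99674859]]), 't': array([ -3.08933417, 612.90342622, 812.03006321])}
```

View pics/top0.png

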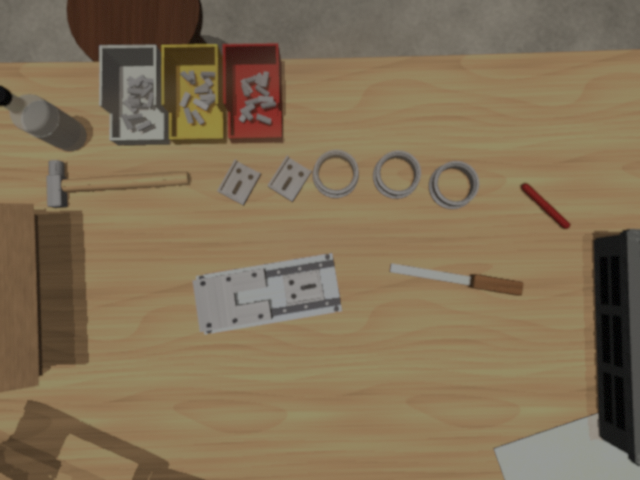

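View pics/scene0.png

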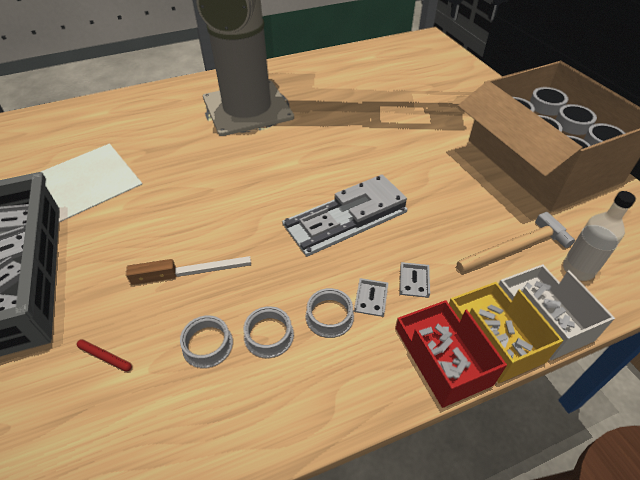

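The top view shows the gauge at cols 195–340, rows 255–332, with its mouth facing right, so the push goes left (+y). The stick runs from its tip at (392,267) to its grip end at (522,288), roughly in line with the gauge. The caps and spares are at rows 150–205. The scene view agrees.

```bash
cat > h.py <<'E'
import numpy as np, cv2
from bench import sense, viewer, order, r
def ray(c,px):
    K=np.array([[c['fx'],0,c['cx']],[0,c['fy'],c['cy']],[0,0,1]])
    px=np.atleast_2d(np.asarray(px,float))
    d=np.c_[(px-[c['cx'],c['cy']])/[c['fx'],c['fy']]]
    u=d.copy()
    for _ in range(8): u=d/(1+c['k1']*(u**2).sum(1,keepdims=True))
    R=np.array(c['R']);t=np.array(c['t'])
    return -R.T@t, np.c_[u,np.ones(len(u))]@R
def plane(c,px,z):
    o,d=ray(c,px); return o+d*((z-o[2])/d[:,2])[:,None]
def proj(c,X):
    p=np.atleast_2d(X)@np.array(c['R']).T+c['t']; u=p[:,:2]/p[:,2:]
    u=u*(1+c['k1']*(u**2).sum(1,keepdims=True)); return u*[c['fx'],c['fy']]+[c['cx'],c['cy']]
E
python3 - <<'E'
from h import *
c=viewer.get_calibration('top'); im=cv2.imread('pics/top0.png'); hsv=cv2.cvtColor(im,cv2.COLOR_BGR2HSV)
def comp(m,x0,x1,y0,y1):
    k=np.zeros_like(m);k[y0:y1,x0:x1]=m[y0:y1,x0:x1]
    cs,_=cv2.findContours(k,cv2.RETR_EXTERNAL,cv2.CHAIN_APPROX_NONE)
    return max(cs,key=cv2.contourArea)
g=((hsv[...,1]<60)&(hsv[...,2]>40)).astype(np.uint8)*255
for n,a,z in(("gauge",(180,355,240,345),10),("blade",(380,480,255,295),10)):
    k=comp(g,*a); b=cv2.boxPoints(cv2.minAreaRect(k)); P=plane(c,b,z)
    print(n,b.round(1).tolist(),P[:,:2].round(1).tolist(),[np.linalg.norm(P[i]-P[i-1]).round(1) for i in (1,2)])
d=((hsv[...,2]<130)&(hsv[...,1]>90)).astype(np.uint8)*255
k=comp(d,460,535,262,305); b=cv2.boxPoints(cv2.minAreaRect(k)); P=plane(c,b,34)
print("grip",b.round(1).tolist(),P[:,:2].round(1).tolist(),[np.linalg.norm(P[i]-P[i-1]).round(1) for i in (1,2)])
w=viewer.get_calibration('wrist'); print(w, (-np.array(w['R']).T@w['t']).round(1), sense()['tool_pos'])
a=cv2.resize(im[248:340,185:345],None,fx=5,fy=5,interpolation=cv2.INTER_CUBIC)
cv2.imwrite('pics/g.png',a)
E
```

```text
gauge [[189.89999389648438, 275.8999938964844], [332.1000061035156, 252.0], [342.1000061035156, 311.29998779296875], [199.89999389648438, 335.29998779296875]] [[553.7, 228.7], [592.7, -40.5], [480.8, -56.5], [443.0, 209.9]] [np.float64(272.0), np.float64(113.0)]
blade [[388.8999938964844, 272.0], [390.3999938964844, 262.29998779296875], [471.20001220703125, 275.3999938964844], [469.70001220703125, 285.1000061035156]] [[552.3, -146.8], [570.5, -150.4], [542.5, -301.5], [524.4, -297.6]] [np.float64(18.6), np.float64(153.6)]
grip [[465.79998779296875, 287.5], [468.3999938964844, 271.70001220703125], [524.2000122070312, 281.0], [521.5, 296.79998779296875]] [[520.8, -282.3], [549.4, -288.5], [530.3, -388.8], [501.9, -382.3]] [np.float64(29.2), np.float64(102.1)]
{'fx': 361.5674739906744, 'fy': 361.5674739906744, 'cx': 317.92607919948875, 'cy': 233.71209368292662, 'k1': -0.02752164377395115, 'R': array([[ 0.34836376,  0.93735743, -0.00193657],
       [ 0.89883472, -0.33345937,  0.28443098],
       [ 0.26596773, -0.1008261 , -0.95869456]]), 't': array([-599.29856848,  -37.48970992,  378.25802564])} [141.9 587.4 372.1] [209.31187609 561.75847873 230.33670897]
```

View pics/g.png

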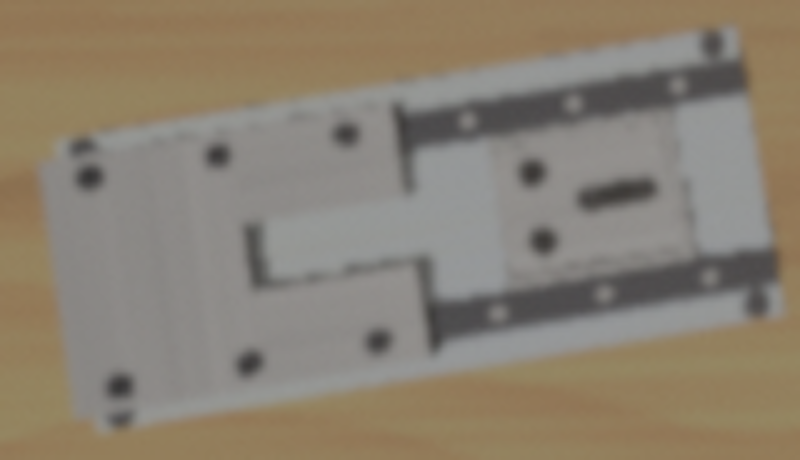

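The crop shows the bed's start corners at (738,30) and (783,312), the mouth edge from (403,110) to (432,350), the bracket nose from (492,140) to (510,285) and its tail from (675,110) to (695,258).

```bash
cat >> h.py <<'E'
GT=None
E
python3 - <<'E'
from h import *
c=viewer.get_calibration('top')
f=lambda p:np.array(p,float)/5+[185,248]-.4
bed=plane(c,f([(738,30),(783,312),(58,142),(98,430)]),10)
nose=plane(c,f([(492,140),(510,285)]),14); tail=plane(c,f([(675,110),(695,258)]),24)
mouth=plane(c,f([(398,103),(436,350)]),37)
rail=plane(c,f([(743,92),(775,250),(415,144),(438,305)]),18)
for n,v in dict(bed=bed,nose=nose,tail=tail,mouth=mouth,rail=rail).items(): print(n,v[:,:2].round(1).tolist())
a=(bed[2]+bed[3]-bed[0]-bed[1])[:2]/2; L=np.linalg.norm(a);yaw=np.degrees(np.arctan2(a[1],a[0])); o=bed.mean(0)[:2]
print("len",L,"wid",np.linalg.norm(bed[0]-bed[1]),"yaw",yaw,"o",o)
t=np.radians(yaw);R=np.array([[np.cos(t),-np.sin(t)],[np.sin(t),np.cos(t)]])
for n,v in dict(nose=nose,tail=tail,mouth=mouth,rail=rail).items(): print(n,((v[:,:2]-o)@R).round(1).tolist())
# stick from blade/grip
tip=np.array([561.4,-148.6]); end=np.array([516.1,-385.5]);d=tip-end;print(np.linalg.norm(d),np.degrees(np.arctan2(d[1],d[0])))
E
```

```text
bed [[589.6, -40.6], [483.2, -54.8], [553.3, 216.8], [445.9, 201.9]]
nose [[550.1, 53.1], [495.9, 47.2]]
tail [[559.6, -16.0], [504.8, -22.1]]
mouth [[564.3, 85.4], [474.5, 72.8]]
rail [[565.8, -41.6], [506.8, -52.0], [549.3, 81.6], [489.4, 73.8]]
len 259.65581123596394 wid 107.26071667695672 yaw 98.15659961510448 o [517.98740505  80.83621042]
nose [[-32.0, -27.9], [-30.1, 26.6]]
tail [[-101.7, -27.4], [-100.0, 27.7]]
mouth [[-2.0, -46.5], [-1.8, 44.2]]
rail [[-128.0, -30.0], [-129.9, 30.0], [-3.7, -31.1], [-2.9, 29.3]]
241.19224697323918 79.17458688102454
```

The measurements fit the given sizes: bed 260 × 107, mouth near x = 0, stick 241 long. The gauge origin is about (518, 81) at yaw 98.2. The stick's centre is about (539, −267) at yaw 79.3. I'll move toward the stick now.

Emit:
carry_out(
  increments=[-0.76,-0.9,0,0,0,0.11,1,-0.76,-0.9,0,0,0,0.11,1,-0.76,-0.9,0,0,0,0.11,1,-0.76,-0.9,0,0,0,0.11,1,-0.76,-0.9,0,0,0,0.11,1,-0.76,-0.9,0,0,0,0.11,1,-0.76,-0.9,0,0,0,0.11,1,-0.76,-0.9,0,0,0,0.11,1,-0.76,-0.9,0,0,0,0.11,1,-0.76,-0.9,0,0,0,0.11,1],
)

```text
time: 1.35
tool_pos: [368.4, 119.0, 231.1]
tcp_rot: [-180.0, -0.0, 119.9]
ft_force: [0.2, 0.4, -0.1]
finger_gap: 85.6
grip_force: 0.0
```

```bash
cat >> h.py <<'E'
from scipy.spatial.transform import Rotation as Ro
def inc(pos,yaw,rp=(180,0)):
    s=sense(); R=Ro.from_euler('xyz',s['tcp_rot'],degrees=True); T=Ro.from_euler('xyz',[rp[0],rp[1],yaw],degrees=True)
    print('t',round(s['time'],2),'pos',s['tool_pos'].round(1),'rot',s['tcp_rot'].round(2),'gap',round(s['finger_gap'],1),'grip',s['grip_force'].__round__(1),'ft',s['ft_force'].round(2))
    print('shift',(R.inv().apply(np.array(pos)-s['tool_pos'])/400).round(4),'turn',((R.inv()*T).as_rotvec()/(2*np.pi)).round(4))
E
python3 -c "
from h import *
inc((526,-331,120),79.3)"
```

```text
t 1.35 pos [368.4 119.  231.1] rot [-1.7998e+02 -3.0000e-02  1.1992e+02] gap 85.6 grip 0.0 ft [ 0.18  0.39 -0.11]
shift [-1.1718 -0.2197  0.2771] turn [-1.000e-04 -1.000e-04  1.128e-01]
```

Emit:
carry_out(
  increments=[-1,-0.22,0.1,0,0,0.1128,1,-1,-0.22,0.2,0,0,0.1128,1,-1,-0.22,0.27,0,0,0.1128,1,-1,-0.22,0.27,0,0,0.1128,1,-1,-0.22,0.27,0,0,0.1128,1,-1,-0.22,0.27,0,0,0.1128,1,-1,-0.22,0.27,0,0,0.1128,1,-1,-0.22,0.27,0,0,0.1128,1,-1,-0.22,0.27,0,0,0.1128,1,-1,-0.22,0.27,0,0,0.1128,1],
)

```text
time: 2.6
tool_pos: [492.8, -270.3, 124.0]
tcp_rot: [180.0, 0.0, 79.5]
ft_force: [-0.3, -0.7, 0.7]
finger_gap: 85.2
grip_force: 0.0
```

```bash
python3 -c "
from h import *
inc((526,-331,4),79.3)
w=viewer.get_calibration('wrist')
im=viewer.snapshot('wrist')[:,:,::-1].copy(); cv2.imwrite('pics/w1.png',im)
np.save('w1.npy',w,allow_pickle=True)"
```

```text
t 2.6 pos [ 492.8 -270.3  124. ] rot [179.95   0.    79.47] gap 85.2 grip 0.0 ft [-0.34 -0.7   0.72]
shift [-0.134   0.1091  0.3   ] turn [0.0001 0.     0.0005]
```

View pics/w1.png

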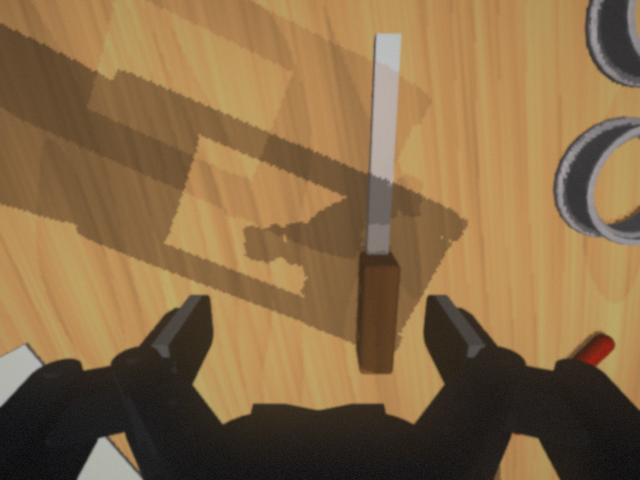

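The wrist view shows the blade tip edge at (376..401, 33), the blade base at (366..389, 254), the block's top front edge at about (361..398, 267) and its rear edge at (360..393, 372).

```bash
python3 -c "
from h import *
w=np.load('w1.npy',allow_pickle=True).item()
tip=plane(w,[(376,33),(401,33)],10);bb=plane(w,[(366,254),(389,254)],10);bf=plane(w,[(361,267),(398,267)],34);be=plane(w,[(360,372),(393,372)],34)
for n,v in dict(tip=tip,bb=bb,bf=bf,be=be).items(): print(n,v[:,:2].round(1).tolist(),np.linalg.norm(v[0]-v[1]).round(1))
t,e=tip.mean(0)[:2],be.mean(0)[:2]; d=t-e;u=d/np.linalg.norm(d);yaw=np.degrees(np.arctan2(d[1],d[0]));print(np.linalg.norm(d),yaw, np.linalg.norm(bf.mean(0)-be.mean(0)),'mid',(t+e)/2)
b=t-bb.mean(0)[:2];print(np.linalg.norm(b),np.degrees(np.arctan2(b[1],b[0])))
g=(t+e)/2-62*u;print(g);inc((*g,4.5),yaw)
"
```

```text
tip [[553.3, -149.0], [569.1, -151.8]] 16.0
bb [[525.2, -295.9], [542.2, -299.1]] 17.3
bf [[518.7, -295.6], [543.7, -300.3]] 25.5
be [[505.3, -380.2], [530.0, -384.8]] 25.1
236.12426355788864 79.37511138006917 85.63207653612893 mid [ 539.43957399 -266.45088437]
149.65947126234036 79.40243419409616
[ 528.00811883 -327.38791607]
t 2.65 pos [ 492.8 -270.5  124.1] rot [1.7994e+02 2.0000e-02 7.9460e+01] gap 85.2 grip 0.0 ft [-1.15 -0.59  0.4 ]
shift [-0.1236  0.1123  0.2992] turn [0.0002 0.0001 0.0002]
```

Emit:
carry_out(
  increments=[-0.1285,0.1123,0,0,0,0,1,-0.1285,0.1123,0.05,0,0,0,1,-0.1285,0.1123,0.12,0,0,0,1,-0.1285,0.1123,0.19,0,0,0,1,-0.1285,0.1123,0.25,0,0,0,1,-0.1285,0.1123,0.28,0,0,0,1,-0.1285,0.1123,0.297,0,0,0,1,-0.1285,0.1123,0.297,0,0,0,1,-0.1285,0.1123,0.297,0,0,0,1,-0.1285,0.1123,0.297,0,0,0,-1],
  force=50,
)

```text
time: 3.9
tool_pos: [527.4, -331.1, 5.5]
tcp_rot: [179.9, 0.0, 79.3]
ft_force: [0.1, 0.5, 0.2]
finger_gap: 69.6
grip_force: 0.0
```

Emit:
carry_out(
  increments=[0,0,0,0,0,0,-1,0,0,0,0,0,0,-1,0,0,0,0,0,0,-1,0,0,0,0,0,0,-1,0,0,0,0,0,0,-1,0,0,0,0,0,0,-1,0,0,0,0,0,0,-1,0,0,0,0,0,0,-1,0,0,0,0,0,0,-1,0,0,0,0,0,0,-1],
)

```text
time: 5.15
tool_pos: [527.0, -330.8, 4.8]
tcp_rot: [180.0, 0.0, 79.3]
ft_force: [0.0, -1.0, 4.8]
finger_gap: 25.5
grip_force: 50.9
```

```bash
python3 -c "
from h import *
inc((527.7,-329.3,104),79.4)"
```

```text
t 5.15 pos [ 527.  -330.8    4.8] rot [1.7997e+02 1.0000e-02 7.9350e+01] gap 25.5 grip 50.9 ft [ 0.01 -0.97  4.81]
shift [ 0.0039  0.0012 -0.2481] turn [ 0.0001  0.     -0.0001]
```

The stick is gripped (gap 25.5). I'll lift it and carry it behind the bracket.

Emit:
carry_out(
  increments=[0,0,-0.02,0,0,0,-1,0,0,-0.06,0,0,0,-1,0.02,0.003,-0.1,0,0,-0.004,-1,0.07,0.01,-0.1,0,0,-0.014,-1,0.13,0.018,-0.1,0,0,-0.026,-1,0.19,0.026,-0.1,0,0,-0.038,-1,0.24,0.032,-0.1,0,0,-0.048,-1,0.27,0.036,-0.1,0,0,-0.0515,-1,0.2768,0.037,-0.1,0,0,-0.0524,-1,0.2768,0.037,-0.1,0,0,-0.0524,-1],
)

```text
time: 6.4
tool_pos: [561.8, -224.8, 44.5]
tcp_rot: [-180.0, 0.0, 98.2]
ft_force: [-0.4, -0.4, -1.4]
finger_gap: 25.5
grip_force: 50.2
```

```bash
python3 -c "
from h import *
inc((562.0,-224.7,17.8),98.2)
w=viewer.get_calibration('wrist')
im=viewer.snapshot('wrist')[:,:,::-1].copy(); cv2.imwrite('pics/w2.png',im)
np.save('w2.npy',w,allow_pickle=True)
np.save('s2.npy',viewer.get_calibration('scene'),allow_pickle=True)
cv2.imwrite('pics/s2.png',viewer.snapshot('scene')[:,:,::-1])"
```

```text
t 6.4 pos [ 561.8 -224.8   44.5] rot [-1.80e+02  2.00e-02  9.82e+01] gap 25.5 grip 50.2 ft [-0.36 -0.43 -1.44]
shift [0.0001 0.0006 0.0667] turn [-0.  0. -0.]
```

View pics/w2.png

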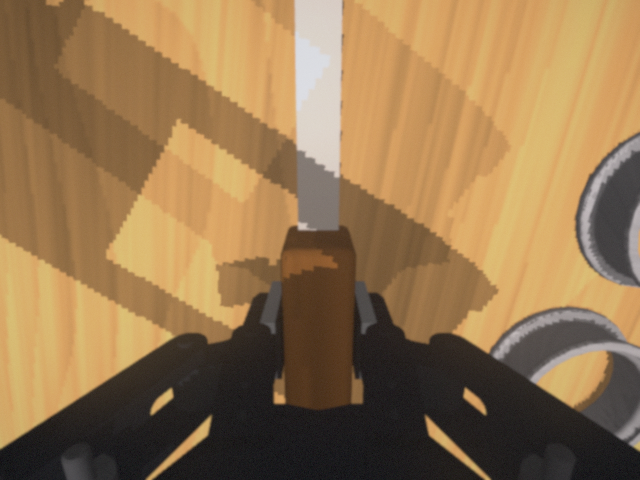

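The stick is held straight and the blade is centred at column 318. I'll lower it behind the tail and check from the fixed cameras.

Emit:
carry_out(
  increments=[0,0,0.005,0,0,0,-1,0,0,0.015,0,0,0,-1,0,0,0.025,0,0,0,-1,0,0,0.035,0,0,0,-1,0,0,0.045,0,0,0,-1,0,0,0.055,0,0,0,-1,0,0,0.063,0,0,0,-1,0,0,0.0667,0,0,0,-1,0,0,0.0667,0,0,0,-1,0,0,0.0667,0,0,0,-1],
)

```text
time: 7.75
tool_pos: [562.0, -224.6, 18.0]
tcp_rot: [180.0, 0.0, 98.2]
ft_force: [0.3, 0.3, -1.7]
finger_gap: 25.1
grip_force: 50.2
```

```bash
python3 -c "
from h import *
inc((562.0,-224.7,17.8),98.2)
t=viewer.snapshot('top')[:,:,::-1]; s=viewer.snapshot('scene')[:,:,::-1]
cv2.imwrite('pics/t3f.png',t);cv2.imwrite('pics/s3f.png',s)
a=cv2.resize(t[245:325,240:400],(800,400),interpolation=cv2.INTER_CUBIC)
b=cv2.resize(s[195:265,270:370],(286,200),interpolation=cv2.INTER_CUBIC)
b=cv2.resize(s[190:265,230:430],(533,200),interpolation=cv2.INTER_CUBIC)
o=np.zeros((600,800,3),np.uint8);o[:400]=a;o[400:,:533]=b
cv2.imwrite('pics/c3.png',o)"
```

```text
t 7.75 pos [ 562.  -224.6   18. ] rot [1.7999e+02 1.0000e-02 9.8210e+01] gap 25.1 grip 50.2 ft [ 0.28  0.3  -1.69]
shift [-0.0003  0.0001  0.0005] turn [0. 0. 0.]
```

View pics/c3.png

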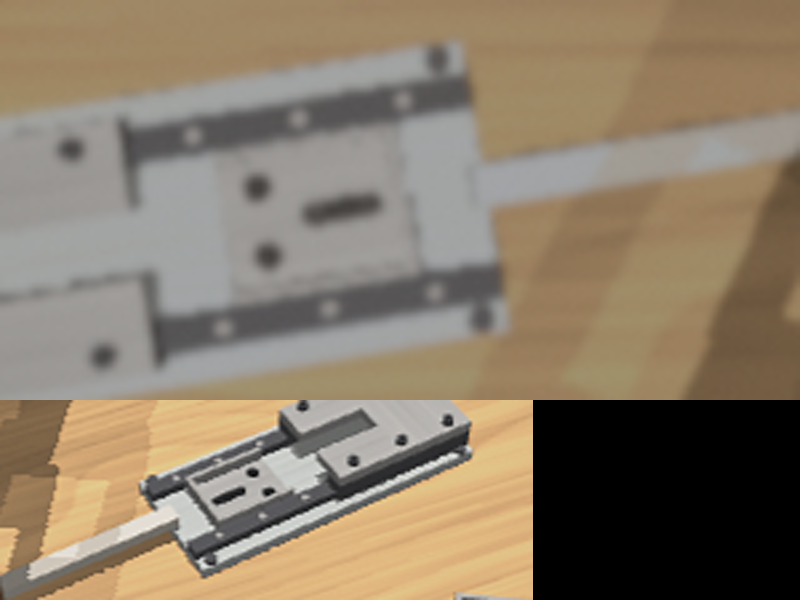

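The tip is centred in the lane at crop (474,186), about 23 mm short of the tail. I'll approach slowly.

Emit:
carry_out(
  increments=[0.003,0,0,0,0,0,-1,0.008,0,0,0,0,0,-1,0.014,0,0,0,0,0,-1,0.02,0,0,0,0,0,-1,0.026,0,0,0,0,0,-1,0.031,0,0,0,0,0,-1,0.035,0,0,0,0,0,-1,0.038,0,0,0,0,0,-1,0.041,0,0,0,0,0,-1,0.0435,0,0,0,0,0,-1],
)

```text
time: 9.1
tool_pos: [559.3, -207.3, 17.8]
tcp_rot: [180.0, 0.0, 98.2]
ft_force: [-0.9, -0.2, -1.5]
finger_gap: 25.5
grip_force: 50.2
```

Emit:
carry_out(
  increments=[0.0025,0,0,0,0,0,-1,0.005,0,0,0,0,0,-1,0.0075,0,0,0,0,0,-1,0.01,0,0,0,0,0,-1,0.0125,0,0,0,0,0,-1,0.015,0,0,0,0,0,-1,0.0175,0,0,0,0,0,-1,0.02,0,0,0,0,0,-1,0.0225,0,0,0,0,0,-1,0.026,0,0,0,0,0,-1],
)

```text
time: 10.35
tool_pos: [557.9, -197.1, 17.9]
tcp_rot: [180.0, 0.0, 98.2]
ft_force: [-0.4, -3.1, -1.1]
finger_gap: 25.3
grip_force: 50.2
```

```bash
python3 -c "
from h import *
inc((518-.1426*-290,80.8-.9898*290,17.8),98.2)
t=viewer.snapshot('top')[:,:,::-1]; s=viewer.snapshot('scene')[:,:,::-1]
a=cv2.resize(t[245:325,240:400],(800,400),interpolation=cv2.INTER_CUBIC)
b=cv2.resize(s[190:265,230:430],(533,200),interpolation=cv2.INTER_CUBIC)
o=np.zeros((600,800,3),np.uint8);o[:400]=a;o[400:,:533]=b
cv2.imwrite('pics/c4.png',o)"
```

```text
t 10.35 pos [ 557.9 -197.1   17.9] rot [1.7999e+02 1.0000e-02 9.8210e+01] gap 25.3 grip 50.2 ft [-0.43 -3.1  -1.09]
shift [-0.0231  0.0004  0.0002] turn [0. 0. 0.]
```

View pics/c4.png

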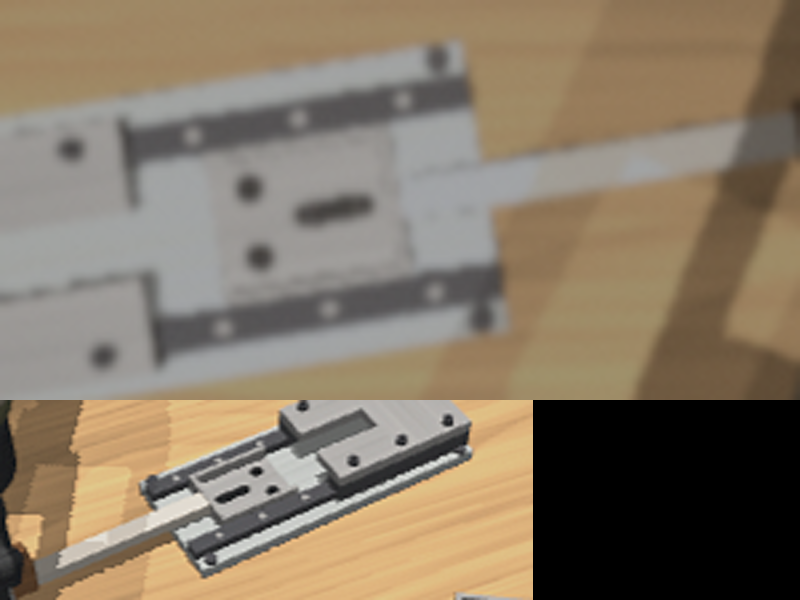

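Contact is made: the tail moved from crop col 410 to about 402, roughly 3 mm, at 3 N. The nose is now about 27 mm short of the mouth. I'll push steadily to around nose x = 77.

Emit:
carry_out(
  increments=[0.004,0,0,0,0,0,-1,0.009,0,0,0,0,0,-1,0.015,0,0,0,0,0,-1,0.0215,0,0,0,0,0,-1,0.028,0,0,0,0,0,-1,0.0345,0,0,0,0,0,-1,0.041,0,0,0,0,0,-1,0.0475,0,0,0,0,0,-1,0.054,0,0,0,0,0,-1,0.0605,0,0,0,0,0,-1],
)

```text
time: 11.7
tool_pos: [554.4, -172.9, 17.8]
tcp_rot: [180.0, 0.0, 98.2]
ft_force: [0.2, -1.9, -0.8]
finger_gap: 25.4
grip_force: 50.2
```

Emit:
carry_out(
  increments=[0.0065,0,0,0,0,0,-1,0.013,0,0,0,0,0,-1,0.0195,0,0,0,0,0,-1,0.026,0,0,0,0,0,-1,0.0325,0,0,0,0,0,-1,0.039,0,0,0,0,0,-1,0.0455,0,0,0,0,0,-1,0.052,0,0,0,0,0,-1,0.0585,0,0,0,0,0,-1,0.065,0,0,0,0,0,-1],
)

```text
time: 12.95
tool_pos: [550.6, -147.2, 17.8]
tcp_rot: [-180.0, 0.0, 98.2]
ft_force: [1.2, -2.3, -1.0]
finger_gap: 25.1
grip_force: 50.2
```

```bash
cat >> h.py <<'E'
def gx():
    s=sense();d=s['tool_pos'][:2]-[518,80.8];u=np.array([-.1426,.9898]);f=s['ft_force']
    print('t',s['time'],'nose',round(d@u+183.6+70,2),'lat',round(d@[-u[1],u[0]],2),'z',s['tool_pos'][2].round(2),'F',round(f[:2]@u,2),f.round(2),'rot',s['tcp_rot'].round(2))
E
python3 -c "
from h import *
gx()"
```

```text
t 12.95 nose 23.31 lat 0.2 z 17.82 F -2.43 [ 1.22 -2.28 -0.98] rot [-180.      0.     98.21]
```

Emit:
carry_out(
  increments=[0.0065,0,0,0,0,0,-1,0.013,0,0,0,0,0,-1,0.0195,0,0,0,0,0,-1,0.026,0,0,0,0,0,-1,0.0325,0,0,0,0,0,-1,0.039,0,0,0,0,0,-1,0.0455,0,0,0,0,0,-1,0.052,0,0,0,0,0,-1,0.0585,0,0,0,0,0,-1,0.065,0,0,0,0,0,-1],
)

```text
time: 14.2
tool_pos: [546.9, -121.5, 17.8]
tcp_rot: [180.0, 0.0, 98.2]
ft_force: [0.2, -1.7, -0.9]
finger_gap: 25.2
grip_force: 50.2
```

Emit:
carry_out(
  increments=[0.0065,0,0,0,0,0,-1,0.013,0,0,0,0,0,-1,0.0195,0,0,0,0,0,-1,0.026,0,0,0,0,0,-1,0.0325,0,0,0,0,0,-1,0.039,0,0,0,0,0,-1,0.045,0,0,0,0,0,-1,0.051,0,0,0,0,0,-1,0.056,0,0,0,0,0,-1,0.06,0,0,0,0,0,-1],
)

```text
time: 15.45
tool_pos: [543.5, -97.7, 17.8]
tcp_rot: [-180.0, 0.0, 98.2]
ft_force: [0.4, -2.3, -0.9]
finger_gap: 25.2
grip_force: 50.2
```

```bash
python3 -c "
from h import *
gx()"
```

```text
t 15.45 nose 73.29 lat 0.21 z 17.82 F -2.3 [ 0.45 -2.26 -0.86] rot [-180.      0.     98.22]
```

Emit:
carry_out(
  increments=[0.002,0,0,0,0,0,-1,0.004,0,0,0,0,0,-1,0.006,0,0,0,0,0,-1,0.008,0,0,0,0,0,-1,0.0095,0,0,0,0,0,-1,0.011,0,0,0,0,0,-1,0.0125,0,0,0,0,0,-1,0.0135,0,0,0,0,0,-1,0.0145,0,0,0,0,0,-1,0.015,0,0,0,0,0,-1],
  force=25,
)

```text
time: 16.7
tool_pos: [542.7, -91.9, 17.8]
tcp_rot: [180.0, 0.0, 98.2]
ft_force: [0.6, -2.2, -1.1]
finger_gap: 25.4
grip_force: 50.2
```

Emit:
carry_out(
  increments=[0.0003,0,0,0,0,0,-1,0.0006,0,0,0,0,0,-1,0.0009,0,0,0,0,0,-1,0.0012,0,0,0,0,0,-1,0.0015,0,0,0,0,0,-1,0.0018,0,0,0,0,0,-1,0.0021,0,0,0,0,0,-1,0.0024,0,0,0,0,0,-1,0.0027,0,0,0,0,0,-1,0.003,0,0,0,0,0,-1],
)

```text
time: 17.95
tool_pos: [542.5, -90.7, 17.8]
tcp_rot: [-180.0, 0.0, 98.2]
ft_force: [-0.5, -1.6, -1.5]
finger_gap: 25.6
grip_force: 50.2
```

```bash
python3 -c "
from h import *
gx()"
```

```text
t 17.95 nose 80.34 lat 0.2 z 17.84 F -1.53 [-0.54 -1.63 -1.5 ] rot [-180.      0.     98.21]
```

Emit:
carry_out(
  increments=[0.0004,0,0,0,0,0,-1,0.0008,0,0,0,0,0,-1,0.0012,0,0,0,0,0,-1,0.0016,0,0,0,0,0,-1,0.002,0,0,0,0,0,-1,0.0024,0,0,0,0,0,-1,0.0027,0,0,0,0,0,-1,0.003,0,0,0,0,0,-1,0.003,0,0,0,0,0,-1,0.003,0,0,0,0,0,-1],
)

```text
time: 19.2
tool_pos: [542.3, -89.5, 17.8]
tcp_rot: [-180.0, -0.0, 98.2]
ft_force: [1.0, -1.4, -1.2]
finger_gap: 25.6
grip_force: 50.2
```

Emit:
carry_out(
  increments=[0.0004,0,0,0,0,0,-1,0.0008,0,0,0,0,0,-1,0.0012,0,0,0,0,0,-1,0.0016,0,0,0,0,0,-1,0.002,0,0,0,0,0,-1,0.0024,0,0,0,0,0,-1,0.0027,0,0,0,0,0,-1,0.003,0,0,0,0,0,-1,0.003,0,0,0,0,0,-1,0.003,0,0,0,0,0,-1],
)

```text
time: 20.45
tool_pos: [542.1, -88.3, 17.8]
tcp_rot: [-180.0, -0.0, 98.2]
ft_force: [0.2, -1.0, -1.2]
finger_gap: 25.2
grip_force: 50.2
```

Emit:
carry_out(
  increments=[0.0004,0,0,0,0,0,-1,0.0008,0,0,0,0,0,-1,0.0012,0,0,0,0,0,-1,0.0016,0,0,0,0,0,-1,0.002,0,0,0,0,0,-1,0.0024,0,0,0,0,0,-1,0.0028,0,0,0,0,0,-1,0.0032,0,0,0,0,0,-1,0.0034,0,0,0,0,0,-1,0.0034,0,0,0,0,0,-1],
)

```text
time: 21.7
tool_pos: [541.9, -87.0, 17.8]
tcp_rot: [-180.0, -0.0, 98.2]
ft_force: [0.9, -1.5, -1.7]
finger_gap: 25.5
grip_force: 50.2
```

Emit:
carry_out(
  increments=[0.0004,0,0,0,0,0,-1,0.0008,0,0,0,0,0,-1,0.0012,0,0,0,0,0,-1,0.0016,0,0,0,0,0,-1,0.002,0,0,0,0,0,-1,0.0024,0,0,0,0,0,-1,0.0028,0,0,0,0,0,-1,0.0032,0,0,0,0,0,-1,0.0034,0,0,0,0,0,-1,0.0034,0,0,0,0,0,-1],
)

```text
time: 22.95
tool_pos: [541.8, -85.6, 17.8]
tcp_rot: [180.0, -0.0, 98.2]
ft_force: [0.5, -1.3, -1.0]
finger_gap: 24.8
grip_force: 50.2
```

Emit:
carry_out(
  increments=[0.0004,0,0,0,0,0,-1,0.0008,0,0,0,0,0,-1,0.0012,0,0,0,0,0,-1,0.0016,0,0,0,0,0,-1,0.002,0,0,0,0,0,-1,0.0024,0,0,0,0,0,-1,0.0028,0,0,0,0,0,-1,0.0032,0,0,0,0,0,-1,0.0034,0,0,0,0,0,-1,0.0034,0,0,0,0,0,-1],
)

```text
time: 24.2
tool_pos: [541.6, -84.3, 17.8]
tcp_rot: [-180.0, -0.0, 98.2]
ft_force: [0.6, -0.9, -0.9]
finger_gap: 25.7
grip_force: 50.2
```

Emit:
carry_out(
  increments=[0.0004,0,0,0,0,0,-1,0.0008,0,0,0,0,0,-1,0.0012,0,0,0,0,0,-1,0.0016,0,0,0,0,0,-1,0.002,0,0,0,0,0,-1,0.0024,0,0,0,0,0,-1,0.0028,0,0,0,0,0,-1,0.0032,0,0,0,0,0,-1,0.0034,0,0,0,0,0,-1,0.0034,0,0,0,0,0,-1],
)

```text
time: 25.45
tool_pos: [541.4, -83.0, 17.8]
tcp_rot: [180.0, 0.0, 98.2]
ft_force: [0.1, -1.8, -1.7]
finger_gap: 25.4
grip_force: 50.2
```

Emit:
carry_out(
  increments=[0.0004,0,0,0,0,0,-1,0.0008,0,0,0,0,0,-1,0.0012,0,0,0,0,0,-1,0.0016,0,0,0,0,0,-1,0.002,0,0,0,0,0,-1,0.0024,0,0,0,0,0,-1,0.0028,0,0,0,0,0,-1,0.0032,0,0,0,0,0,-1,0.0034,0,0,0,0,0,-1,0.0034,0,0,0,0,0,-1],
)

```text
time: 26.7
tool_pos: [541.2, -81.6, 17.8]
tcp_rot: [-180.0, -0.0, 98.2]
ft_force: [-0.7, -2.2, -1.1]
finger_gap: 25.4
grip_force: 50.2
```

Emit:
carry_out(
  increments=[0.0004,0,0,0,0,0,-1,0.0008,0,0,0,0,0,-1,0.0012,0,0,0,0,0,-1,0.0016,0,0,0,0,0,-1,0.002,0,0,0,0,0,-1,0.0024,0,0,0,0,0,-1,0.0028,0,0,0,0,0,-1,0.0032,0,0,0,0,0,-1,0.0034,0,0,0,0,0,-1,0.0034,0,0,0,0,0,-1],
)

```text
time: 27.95
tool_pos: [541.0, -80.2, 17.8]
tcp_rot: [180.0, -0.0, 98.2]
ft_force: [0.3, -0.8, -1.0]
finger_gap: 25.6
grip_force: 50.2
```

Emit:
carry_out(
  increments=[0.0004,0,0,0,0,0,-1,0.0008,0,0,0,0,0,-1,0.0012,0,0,0,0,0,-1,0.0016,0,0,0,0,0,-1,0.002,0,0,0,0,0,-1,0.0024,0,0,0,0,0,-1,0.0028,0,0,0,0,0,-1,0.0032,0,0,0,0,0,-1,0.0034,0,0,0,0,0,-1,0.0034,0,0,0,0,0,-1],
)

```text
time: 29.2
tool_pos: [540.8, -78.9, 17.8]
tcp_rot: [180.0, 0.0, 98.2]
ft_force: [0.1, -1.0, -0.8]
finger_gap: 25.4
grip_force: 50.2
```

Emit:
carry_out(
  increments=[0.0004,0,0,0,0,0,-1,0.0008,0,0,0,0,0,-1,0.0012,0,0,0,0,0,-1,0.0016,0,0,0,0,0,-1,0.002,0,0,0,0,0,-1,0.0024,0,0,0,0,0,-1,0.0028,0,0,0,0,0,-1,0.0032,0,0,0,0,0,-1,0.0034,0,0,0,0,0,-1,0.0034,0,0,0,0,0,-1],
)

```text
time: 30.45
tool_pos: [540.6, -77.6, 17.8]
tcp_rot: [180.0, 0.0, 98.2]
ft_force: [0.2, -2.1, -0.6]
finger_gap: 25.4
grip_force: 50.2
```

Emit:
carry_out(
  increments=[0.0004,0,0,0,0,0,-1,0.0008,0,0,0,0,0,-1,0.0012,0,0,0,0,0,-1,0.0016,0,0,0,0,0,-1,0.002,0,0,0,0,0,-1,0.0024,0,0,0,0,0,-1,0.0028,0,0,0,0,0,-1,0.0032,0,0,0,0,0,-1,0.0034,0,0,0,0,0,-1,0.0034,0,0,0,0,0,-1],
)

```text
time: 31.7
tool_pos: [540.4, -76.2, 17.8]
tcp_rot: [180.0, -0.0, 98.2]
ft_force: [-0.2, -1.7, -1.3]
finger_gap: 25.5
grip_force: 50.2
```

Emit:
carry_out(
  increments=[0.0004,0,0,0,0,0,-1,0.0008,0,0,0,0,0,-1,0.0012,0,0,0,0,0,-1,0.0016,0,0,0,0,0,-1,0.002,0,0,0,0,0,-1,0.0024,0,0,0,0,0,-1,0.0028,0,0,0,0,0,-1,0.0032,0,0,0,0,0,-1,0.0034,0,0,0,0,0,-1,0.0034,0,0,0,0,0,-1],
)

```text
time: 32.95
tool_pos: [540.2, -74.9, 17.8]
tcp_rot: [-180.0, -0.0, 98.2]
ft_force: [-0.6, -1.9, -1.0]
finger_gap: 25.0
grip_force: 50.2
```

Emit:
carry_out(
  increments=[0.0004,0,0,0,0,0,-1,0.0008,0,0,0,0,0,-1,0.0012,0,0,0,0,0,-1,0.0016,0,0,0,0,0,-1,0.002,0,0,0,0,0,-1,0.0024,0,0,0,0,0,-1,0.0028,0,0,0,0,0,-1,0.0032,0,0,0,0,0,-1,0.0034,0,0,0,0,0,-1,0.0034,0,0,0,0,0,-1],
)

```text
time: 34.2
tool_pos: [540.0, -73.5, 17.8]
tcp_rot: [-180.0, -0.0, 98.2]
ft_force: [-0.1, -2.1, -1.7]
finger_gap: 25.4
grip_force: 50.2
```

Emit:
carry_out(
  increments=[0.0004,0,0,0,0,0,-1,0.0008,0,0,0,0,0,-1,0.0012,0,0,0,0,0,-1,0.0016,0,0,0,0,0,-1,0.002,0,0,0,0,0,-1,0.0024,0,0,0,0,0,-1,0.0028,0,0,0,0,0,-1,0.0032,0,0,0,0,0,-1,0.0034,0,0,0,0,0,-1,0.0034,0,0,0,0,0,-1],
)

```text
time: 35.45
tool_pos: [539.8, -72.2, 17.8]
tcp_rot: [180.0, -0.0, 98.2]
ft_force: [-0.3, -1.8, -2.2]
finger_gap: 25.3
grip_force: 50.2
```

Emit:
carry_out(
  increments=[0.0004,0,0,0,0,0,-1,0.0008,0,0,0,0,0,-1,0.0012,0,0,0,0,0,-1,0.0016,0,0,0,0,0,-1,0.002,0,0,0,0,0,-1,0.0024,0,0,0,0,0,-1,0.0028,0,0,0,0,0,-1,0.0032,0,0,0,0,0,-1,0.0034,0,0,0,0,0,-1,0.0034,0,0,0,0,0,-1],
)

```text
time: 36.7
tool_pos: [539.6, -70.8, 17.8]
tcp_rot: [-180.0, -0.0, 98.2]
ft_force: [0.7, -1.3, -0.5]
finger_gap: 25.1
grip_force: 50.2
```

Emit:
carry_out(
  increments=[0.0004,0,0,0,0,0,-1,0.0008,0,0,0,0,0,-1,0.0012,0,0,0,0,0,-1,0.0016,0,0,0,0,0,-1,0.002,0,0,0,0,0,-1,0.0024,0,0,0,0,0,-1,0.0028,0,0,0,0,0,-1,0.0032,0,0,0,0,0,-1,0.0034,0,0,0,0,0,-1,0.0034,0,0,0,0,0,-1],
)

```text
time: 37.95
tool_pos: [539.8, -70.3, 18.1]
tcp_rot: [180.0, 0.1, 98.2]
ft_force: [0.2, -6.9, -0.9]
finger_gap: 25.0
grip_force: 50.3
```

The force rose to 6.9 N and the motion stalled at about 101 mm: the nose is on the stop, well under 18 N. I'll withdraw straight back now.

Emit:
carry_out(
  increments=[-0.002,0,0,0,0,0,-1,-0.008,0,0,0,0,0,-1,-0.02,0,0,0,0,0,-1,-0.045,0,0,0,0,0,-1,-0.08,0,0,0,0,0,-1,-0.12,0,0,0,0,0,-1,-0.17,0,0,0,0,0,-1,-0.22,0,0,0,0,0,-1,-0.27,0,0,0,0,0,-1,-0.32,0,0,0,0,0,-1],
)

```text
time: 39.2
tool_pos: [557.9, -197.7, 17.8]
tcp_rot: [-180.0, 0.0, 98.2]
ft_force: [0.4, 0.6, -1.7]
finger_gap: 25.1
grip_force: 50.2
```

Emit:
carry_out(
  increments=[-0.04,0,0,0,0,0,-1,-0.075,0,0,0,0,0,-1,-0.105,0,0,0,0,0,-1,-0.125,0,0,0,0,0,-1,-0.135,0,0,0,0,0,-1,-0.14,0,0,0,0,0,-1,-0.14,0,0.005,0,0,0,-1,-0.14,0,0.01,0,0,0,-1,-0.14,0,0.015,0,0,0,-1,-0.14,0,0.015,0,0,0,-1],
)

```text
time: 40.45
tool_pos: [565.5, -251.4, 11.5]
tcp_rot: [-180.0, -0.0, 98.2]
ft_force: [-0.0, 0.3, -2.0]
finger_gap: 25.6
grip_force: 50.2
```

```bash
python3 -c "
from h import *
gx(); inc((565,-250,5.0),98.2)
t=viewer.snapshot('top')[:,:,::-1]; s=viewer.snapshot('scene')[:,:,::-1]
a=cv2.resize(t[245:325,240:400],(800,400),interpolation=cv2.INTER_CUBIC)
b=cv2.resize(s[190:265,160:430],(720,200),interpolation=cv2.INTER_CUBIC)
o=np.zeros((600,800,3),np.uint8);o[:400]=a;o[400:,:720]=b
cv2.imwrite('pics/c5.png',o)"
```

```text
t 40.45 nose -81.95 lat 0.33 z 11.49 F 0.31 [-0.04  0.3  -1.97] rot [-1.7998e+02 -2.0000e-02  9.8220e+01]
t 40.45 pos [ 565.5 -251.4   11.5] rot [-1.7998e+02 -2.0000e-02  9.8220e+01] gap 25.6 grip 50.2 ft [-0.04  0.3  -1.97]
shift [ 0.0035 -0.0008  0.0162] turn [-0.0001 -0.      0.0001]
```

View pics/c5.png

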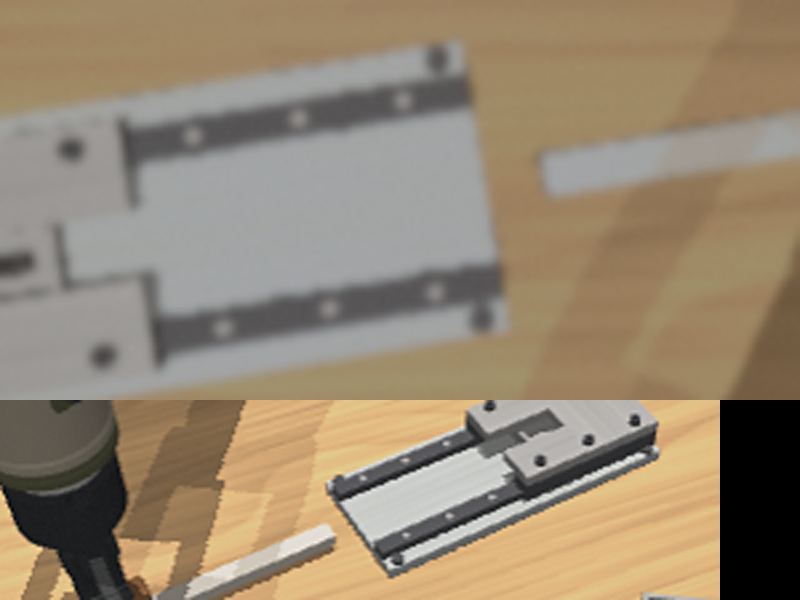

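The tail is visible in the slot at (58,250), about 31 mm inside the mouth, and the stick's tip at (543,175) is clear of the bed. I'll lower and release.

Emit:
carry_out(
  increments=[0,0,0.004,0,0,0,-1,0,0,0.008,0,0,0,-1,0,0,0.011,0,0,0,-1,0,0,0.013,0,0,0,-1,0,0,0.015,0,0,0,-1,0,0,0.016,0,0,0,-1,0,0,0.0165,0,0,0,-1,0,0,0.0165,0,0,0,-1,0,0,0.0165,0,0,0,-1,0,0,0.0165,0,0,0,-1],
)

```text
time: 41.8
tool_pos: [565.7, -251.6, 5.2]
tcp_rot: [-180.0, 0.0, 98.2]
ft_force: [0.1, -0.4, -0.9]
finger_gap: 25.1
grip_force: 50.2
```

Emit:
carry_out(
  increments=[0,0,0,0,0,0,0,0,0,0,0,0,0,0.2,0,0,0,0,0,0,0.5,0,0,0,0,0,0,1,0,0,0,0,0,0,1,0,0,0,0,0,0,1,0,0,0,0,0,0,1,0,0,0,0,0,0,1,0,0,0,0,0,0,1,0,0,0,0,0,0,1],
)

```text
time: 43.05
tool_pos: [565.7, -251.6, 5.2]
tcp_rot: [180.0, 0.0, 98.2]
ft_force: [0.2, 0.2, -1.3]
finger_gap: 85.7
grip_force: 0.0
```

Emit:
carry_out(
  increments=[0,0,-0.02,0,0,0,1,0,0,-0.06,0,0,0,1,0,0,-0.12,0,0,0,1,0,0,-0.2,0,0,0,1,0,0,-0.28,0,0,0,1,0,0,-0.35,0,0,0,1,0,0,-0.38,0,0,0,1,0,0,-0.4,0,0,0,1,0,0,-0.4,0,0,0,1,0,0,-0.4,0,0,0,1],
)

```text
time: 44.3
tool_pos: [565.1, -251.3, 163.9]
tcp_rot: [-179.9, -0.1, 98.2]
ft_force: [0.4, -0.1, -0.5]
finger_gap: 85.4
grip_force: 0.0
```

```bash
python3 -c "
from h import *
gx()
cv2.imwrite('pics/s6.png',viewer.snapshot('scene')[:,:,::-1])"
```

```text
t 44.3 nose -81.8 lat 0.73 z 163.86 F -0.14 [ 0.39 -0.09 -0.45] rot [-1.7991e+02 -7.0000e-02  9.8210e+01]
```

View pics/s6.png

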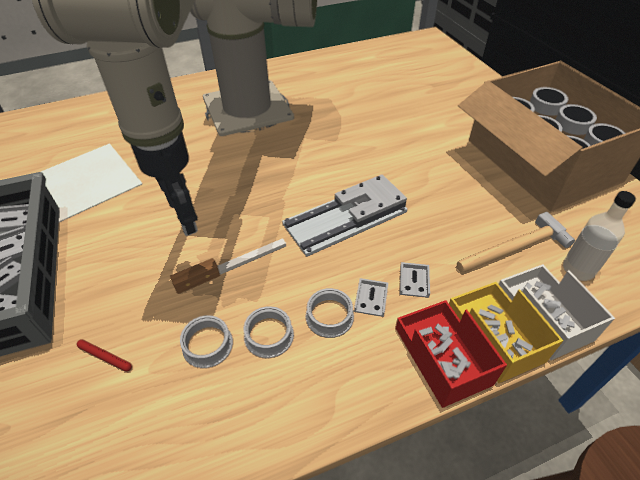

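The stick lies flat on the bench (175–285, 240–290), the gripper is clear of it, the bracket is home, and the caps and spares are where they started.

```bash
python3 -c "
from bench import order
print(order.hand_in())"
```

```text
the job is handed in; nothing more can be done
None
```

The job is handed in at about 44 s: the stick pushed the bracket under the bridge until its nose met the stop (6.9 N at the wrist, under the 18 N that would shift it), then I laid the stick flat on the bench, with the caps and loose brackets untouched.

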